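# Seat and latch the cover plate of the scrap chute

## Robot

A 6-joint arm with a two-finger parallel gripper is mounted at the origin on the work surface. World frame = base frame: x ahead of the robot, y to its left, z up, the work surface at z = 0. Lengths are in m, angles in rad, forces in N, time in s.
With the tool pointing down it reaches from about 0.225 to 0.875 m from the base axis. Payload 3.4 kg.
Tool frame: the origin (TCP) lies at the very end of the fingers, on their centre line; the grasp point (between the pads) lies 19 mm behind it; z points along the fingers, y is the direction in which the jaws open and shut (so a half turn about z gives the same grasp; the last joint's range is limited). The gripper opens to 85 mm and grips with 20 to 120 N. Pads are 22 mm wide; open, the fingers measure 114 mm over their backs; the gripper's body (76 mm by 85 mm) begins 54 mm behind the grasp point. The pads swing forward as they close: fully open they stand 13 mm farther back than shut.
Start: joints at [-1.381, 0.276, 1.505, -0, 1.361, -0.121], TCP at [0.176, -0.547, 0.231] pointing down, gripper open.
Joint ranges: [-2.89, 2.89], [-0.75, 2.08], [0.22, 2.7], [-1.18, 4.32], [0.11, 2.71], [-2.7, 2.7]. Speed limits (rad/s): [2.57, 2.57, 3.14, 3.14, 3.14, 3.14].

## Interface

Orientations are given as a unit quaternion [w, x, y, z].
In Python, from rig import telemetry, cams, sign_off, spotter gives the robot as it stands.
- The arm moves only by the tool servo_tool, never from a script. Its argument "steps" is a list of rows, each a list of 6 numbers: the shift along the tool's x, y, z in mm, then the turn, a rotation vector about the tool's x, y, z in degrees. In form: [[x, y, z, ax, ay, az], ...]. A call has 1 to 8 rows; each row is the pose to reach, as a shift and turn from the pose commanded when the call began, along the tool's axes at that moment; what a row does not reach only later rows make up. A row lasts 1/10 s, in which the tool goes at most 50 mm and 8.59 degrees, less where a joint would pass 70% of its speed; a pose out of reach is approached as far as the arm can. A call with a gripper value outside its range is refused whole. "hand" is the closure in counts, from 0 (fully open) to 255 (shut), set as the call begins (left out, the last holds). The fingers move at their own pace and stop on an object; "grip_force" is the grip in N (left out, the last holds). Time passes only in rows, so rows that repeat a pose let the fingers close. It gives the time, the measured TCP pose, the force and the opening at its end, in the units of the state.
- telemetry.get_state(): the state, without advancing time (a new reading comes with each control period).
- cams.get_image(name): name is "side" or "top" or "wrist"; returns (picture, depth): 400x640x3 uint8, red, green, blue; 400x640 float32, m along the optical axis (not along the pixel's ray), 0 where there is no reading.
- cams.camera_model(name): a dict with "camera_matrix" (3x3 intrinsics, pixels), "origin" and "rotation" of the camera in the world; the wrist camera has in their place "tool_from_camera" (4x4, takes a point from camera to tool coordinates, whose origin is the TCP and whose axes are the flange's). Camera axes: x right, y up, looking along -z (the intrinsics and any distortion apply to the point x, -y, -z); pixel columns grow to the right and rows downward; lengths in m; the calibration is good to about 2 mm. A picture is of the moment at which its call begins: read the wrist's pose just before it. camera_model takes no time and is no camera call.
- sign_off(): hands the job in, once; it reports no verdict.
Trained networks look in the newest picture that a camera, given by its name, has taken for a name from the list of things; names that differ only in an ending like _2 or _b are one class to them, and where a whole thing is asked for, a point or a joint stands for the part that bears it (a point fixed in the world has none). Each returns a list of dicts, best first, with "conf" (0 to 1); they miss things now and then, are a little off and sometimes report something else, mostly with a low value. They report only what shows in the picture. A call takes as long as a camera call. They do not tell look-alikes from the thing itself.
- spotter.outline_of(query, camera): "region" (400x640 bool, what is visible of it) and "rect" ([left, top, width, height] in pixels, round what is visible of it).
The state is a dict: "clock": time; "qpos": joint angles; "qd": joint speeds; "effort": joint torques, N m; "position": TCP position; "ee_rot": TCP orientation; "contact_force": force on the tool from outside, world axes, zero at the start; "moment": the same for the moment, N m; "width": finger opening in m.
Only numpy, scipy, OpenCV 4.12 (cv2) and the standard library are available. Lean on these libraries where they do the work, as an engineer would, in place of code of your own. Each camera call takes 0.05 s, during which the arm holds its last target.

## Task

Close the scrap chute for the night: lift the white cover plate by its handle, lay it in the channel of the chute's collar with its two holes nearer the end away from you, and slide it gently until the holes drop over the two locating pins and it lies flat and fully down. Then turn the catch all the way in over the plate to hold it. Do not press, ram or drop the plate hard, and leave the beaker, the bottle and the tub alone.

Things in the scene. Friction and masses are not known exactly. Their poses are not given: they have to be found in the camera images.
- collar: Fixed aluminium chute collar, 260 (x) x 170 (y) x 40 mm, a 90 x 76 mm opening in its flat deck. Origin: centre of its underside; deck at z = 40 mm. A rail with bevelled inner edge runs along each long side, up to 48 mm high; between them a channel 134 mm wide, centred on y = 0, open at both ends. The seated plate's origin is at x -20 to +20, y 0, z 40 mm, yaw as the collar's.
- pins_nominal (a point): Point on the deck midway between the nominal places of two steel pins; collar's x = +20, y = 0, z = 40 mm; axes as the collar's. The pins (10 mm diameter, 6 mm tall, tips chamfered) stand at y = +52 and -52 mm of it. They are clamped in slots, both at one x, up to 18 mm either way along x from this point: where is not reported, this point does not follow them. They do not move in use.
- plate: Loose white plastic plate, 180 (x) x 130 (y) x 8 mm, 0.2 to 0.45 kg. Origin: centre of its underside. Two 13 mm through holes at x = +20, y = +52 and -52 mm; this end goes to the collar's +x end. Starts flat on the counter. In the channel off the pins it rests tilted up to 4 degrees on the pins and its other edge, centre 3 to 5 mm high; with the holes over the pins it falls flat.
- plate_grip (a point): Centre of the plate's steel bridge handle, 39 mm above the plate's underside, over its centre; axes as the plate's. Bar 12 mm thick (x), 80 mm long (y), 14 mm high, top 46 mm above the underside; 24 mm free between bar and plate except two 10 mm square posts at y = +33 and -33 mm.
- catch_knob (a point): Centre of the gripped part of the catch's upright black knob, 12 mm diameter; the knob ends 9.5 mm above this point, the catch's bar top is 25 mm below it. It lies 82 mm above the collar's underside and 38 mm from the pivot axis, and swings with the bar.
- catch_pivot (a point): Point on the catch's vertical pivot axis at deck height, at x = +50, y = +76 mm of the collar's frame; fixed, axes as the collar's.
- catch (a joint): Catch angle: a bar 12 mm wide on a vertical pivot, stays where left (friction 0.05 N m), grows clockwise seen from above. 0: points 40 degrees from the collar's +x towards +y, outward; 2.27 (stop, fully in): along the collar's -y, over the plate, 2.5 mm above it when seated; a plate not seated blocks it. Starts between 0 and 0.5.
- beaker: Loose steel beaker, 72 mm wide, 95 mm high, bystander. Origin: centre of its underside.
- bottle: Loose plastic bottle, 60 mm wide, 170 mm high, bystander. Origin: centre of its underside.
- tub: Loose open steel tub, 130 x 160 x 70 mm, bystander. Origin: centre of its underside.
Things that resemble listed ones, but are neither listed nor needed, are in the scene too. Of the things that look like the plate, the largest one is meant.

How it is judged:
By the outcome, as a careful person would: the job done as asked, in the order asked, and still so for the second after the job is handed in, with the robot touching nothing.
It also fails if it takes over 59 s, if anything falls off the work surface, if the arm or the gripper's body presses on something with over 40 N, if the wrist force passes 120 N, or if a joint passes its speed limit or range.

## Working session

There is one attempt and no reset: what is moved stays moved. The work goes in short steps, Python scripts to look and compute and a tool call to move; the robot and the scene stay as the last step left them, time stands still between calls to the robot, and variables do not carry over. Pictures are saved under pics/ and viewed, and the job is handed in when it is done.

Besides the shell and the picture viewer there is one more tool, called after "Request:" as name([rows], argument=value, ...), one row to a line, values as JSON. servo_tool: Moves the arm, as the interface text tells. Its arguments: {"type":"object","properties":{"steps":{"type":"array","items":{"type":"array","items":{"type":"number"}}},"hand":{"type":"number"},"grip_force":{"type":"number"}},"required":["steps"]}

```bash
ls; mkdir -p pics; python3 - <<'E'
from rig import telemetry,cams,spotter
import cv2,numpy as np,pickle
s=telemetry.get_state();print(s)
for n in ['top','side']:
    im,d=cams.get_image(n);m=cams.camera_model(n);print(n,m)
    cv2.imwrite(f'pics/{n}0.png',im[:,:,::-1]);np.savez(f'{n}0.npz',im=im,d=d)
E
```

```text
pics
{'clock': 0.0, 'qpos': array([-1.38098508e+00,  2.76587642e-01,  1.50617758e+00,  2.21897159e-05,
        1.36072394e+00, -1.21020937e-01]), 'qd': array([-1.70675412e-04,  1.95398512e-04, -3.38900302e-04, -8.48999290e-04,
       -3.09307902e-04, -9.54174569e-07]), 'effort': array([ 2.41799811e-03, -4.16773975e+01, -2.45804590e+01, -2.63511129e-04,
        1.09532056e-02, -2.49012220e-05]), 'position': array([ 0.17574897, -0.54689484,  0.23042622]), 'ee_rot': array([-9.48062257e-04,  9.87947124e-01,  1.54788826e-01, -2.17664470e-05]), 'contact_force': array([-0.28733688, -0.35553308,  0.04102286]), 'moment': array([-0.02243345, -0.00015783, -0.02174653]), 'width': 0.08549699508666937}
top {'camera_matrix': array([[419.70277736,   0.        , 324.56224455],
       [  0.        , 419.70277736, 201.84901893],
       [  0.        ,   0.        ,   1.        ]]), 'origin': array([ 0.30309573, -0.10357741,  1.08423631]), 'rotation': array([-0.69200196, -0.07661772,  0.08124837,  0.71320524])}
side {'camera_matrix': array([[447.68160454,   0.        , 314.33243307],
       [  0.        , 447.68160454, 195.64344984],
       [  0.        ,   0.        ,   1.        ]]), 'origin': array([-0.16482551,  0.53442626,  0.59978106]), 'rotation': array([-0.35853668, -0.20339702,  0.46775308,  0.78184919])}
```

View pics/top0.png

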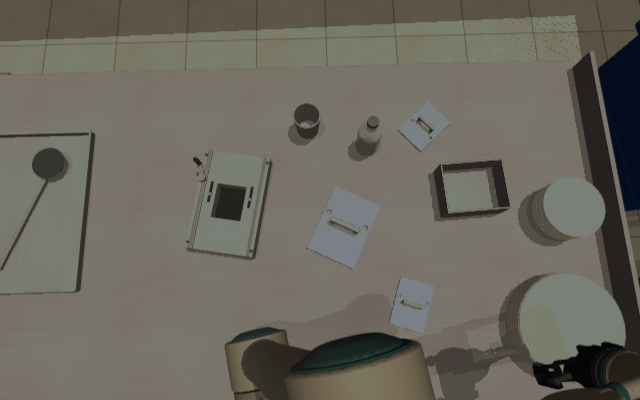

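View pics/side0.png

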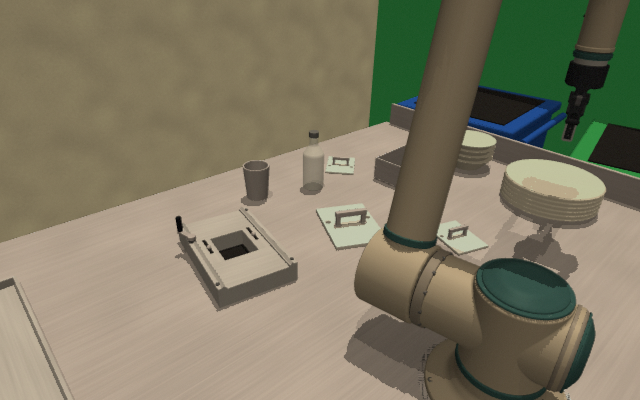

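The top picture shows three white plates with handles: at about (343,228), (424,126) and (411,304). The one at (343,228) is clearly the largest, so it fits. The collar is at (229,204), and the catch knob is at (197,160) on the far left corner. Next I measure and crop.

```bash
cat > h.py <<'E'
import numpy as np,cv2
from scipy.spatial.transform import Rotation as R
from rig import telemetry,cams,spotter
def q2R(q): return R.from_quat([q[1],q[2],q[3],q[0]]).as_matrix()
def campose(n,state=None):
    m=cams.camera_model(n);K=m['camera_matrix']
    if n=='wrist':
        T=np.eye(4);T[:3,:3]=q2R(state['ee_rot']);T[:3,3]=state['position'];T=T@np.array(m['tool_from_camera'])
        return K,T[:3,:3],T[:3,3]
    r=np.array(m['rotation']); 
    return K,(q2R(r) if r.size==4 else r),np.array(m['origin'])
def cloud(d,K,Rm,o):
    v,u=np.mgrid[:d.shape[0],:d.shape[1]]
    c=np.stack([(u-K[0,2])/K[0,0]*d,-(v-K[1,2])/K[1,1]*d,-d],-1)
    P=c@Rm.T+o;P[d<=0]=np.nan;return P
def proj(P,K,Rm,o):
    c=(np.atleast_2d(P)-o)@Rm;return np.stack([K[0,0]*c[:,0]/-c[:,2]+K[0,2],K[1,1]*-c[:,1]/-c[:,2]+K[1,2]],-1)
def ray(u,v,z,K,Rm,o):
    r=Rm@np.array([(u-K[0,2])/K[0,0],-(v-K[1,2])/K[1,1],-1]);return o+r*(z-o[2])/r[2]
E
python3 - <<'E'
from h import *
z=np.load('top0.npz');im,d=z['im'],z['d']
K,Rm,o=campose('top');P=cloud(d,K,Rm,o)
print('dist',{k:v for k,v in cams.camera_model('top').items() if k not in('camera_matrix','origin','rotation')})
for n in ['plate','collar','catch_knob','beaker','bottle','tub']:
    for r in spotter.outline_of(n,'top')[:4]:
        m=r['region'];p=P[m];p=p[~np.isnan(p[:,0])]
        if len(p)<5: print(n,r['conf'],r['rect'],len(p));continue
        rc=cv2.minAreaRect(p[:,:2].astype(np.float32)*1000)
        print(n,round(r['conf'],2),r['rect'],'c',np.round(rc[0]),np.round(rc[1]),round(rc[2],1),'z',np.round(np.percentile(p[:,2],[5,50,95])*1000))
print('table z',np.nanmedian(P[300:330,150:200],axis=(0,1)),P[150,550])
cv2.imwrite('pics/crop0.png',cv2.resize(im[90:340,180:460,::-1],None,fx=2.4,fy=2.4,interpolation=cv2.INTER_CUBIC))
E
```

```text
dist {}
plate 0.97 [389.0, 275.3, 46.0, 56.7] c [ 281. -324.] [ 90. 123.] 71.8 z [ 1.  5. 10.]
plate 0.95 [397.0, 101.9, 51.7, 47.9] c [ 755. -394.] [ 87. 127.] 42.2 z [ 1.  5. 24.]
plate 0.68 [306.6, 186.8, 72.8, 80.3] c [ 484. -163.] [130. 183.] 63.9 z [ 4.  8. 34.]
collar 0.93 [183.5, 147.5, 91.1, 109.9] c [557. 139.] [192. 275.] 80.8 z [ 1. 40. 48.]
catch_knob 0.68 [188.4, 148.2, 80.0, 110.5] c [559. 151.] [213. 273.] 80.2 z [ 1. 40. 48.]
catch_knob 0.46 [194.0, 157.1, 10.3, 22.0] c [637. 209.] [70. 27.] 15.8 z [26. 58. 93.]
beaker 0.88 [291.1, 103.4, 31.9, 33.4] c [780. -75.] [ 69. 117.] 88.8 z [ 4. 58. 95.]
bottle 0.83 [353.5, 113.2, 27.2, 42.5] c [ 734. -239.] [ 61. 125.] 74.2 z [ 11. 110. 169.]
tub 0.65 [432.5, 156.6, 79.4, 62.7] c [ 578. -508.] [152. 195.] 3.3 z [ 0.  6. 68.]
table z [2.72756253e-01 2.68727215e-01 1.17843077e-04] [ 0.67613056 -0.73380354  0.00096005]
```

View pics/crop0.png

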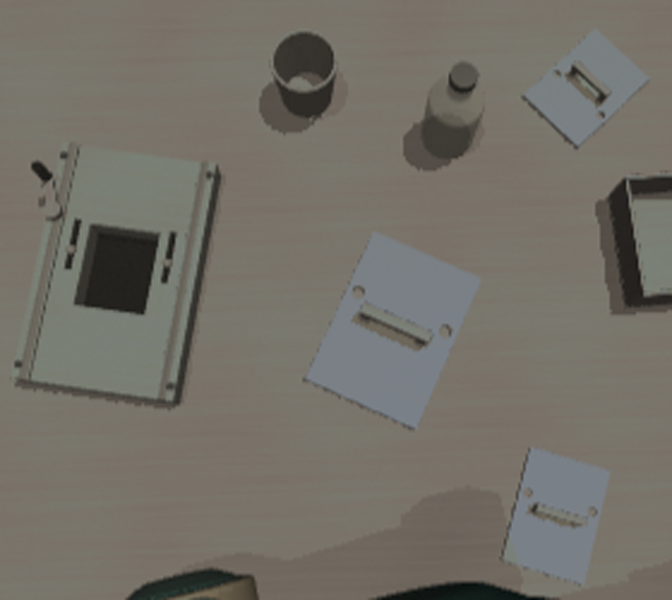

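```bash
python3 - <<'E'
from h import *
z=np.load('top0.npz');im,d=z['im'],z['d']
K,Rm,o=campose('top');P=cloud(d,K,Rm,o)*1000
X,Y,Z=P[...,0],P[...,1],P[...,2]
def fit(m,n):
    m=cv2.morphologyEx(m.astype(np.uint8),cv2.MORPH_OPEN,np.ones((2,2)))
    k,l,st,_=cv2.connectedComponentsWithStats(m);i=1+np.argmax(st[1:,4]);p=P[l==i]
    rc=cv2.minAreaRect(p[:,:2].astype(np.float32));print(n,st[i],np.round(rc[0],1),np.round(rc[1],1),round(rc[2],2),'z',np.median(p[:,2]))
    return p
U,V=np.meshgrid(np.arange(640),np.arange(400))
a=(U>300)&(U<385)&(V>180)&(V<272)
fit(a&(Z>4),'plate')
h=a&(Z>36);print('handle',h.sum(),P[h].mean(0)); rc=cv2.minAreaRect(P[h][:,:2].astype(np.float32));print(rc)
b=(U>180)&(U<280)&(V>140)&(V<265)
fit(b&(Z>35)&(Z<53),'collar');fit(b&(Z>35)&(Z<44),'deck')
r=b&(Z>45.5)&(Z<52)
k,l,st,_=cv2.connectedComponentsWithStats(r.astype(np.uint8))
for i in range(1,k):
    if st[i,4]>30:
        p=P[l==i][:,:2];vx=cv2.fitLine(p.astype(np.float32),cv2.DIST_HUBER,0,.01,.01).ravel();print('rail',st[i],np.degrees(np.arctan(vx[1]/vx[0])),p.mean(0))
k=b&(Z>75);print('knob',k.sum(),P[k].round(1)[:12])
E
```

```text
plate [ 308  187   73   82 3227] [ 480.7 -164. ] [129.1 181.6] 64.5 z nan
handle 165 [ 481.4425174  -162.46719537   44.71680007]
((482.1360778808594, -162.72698974609375), (78.78193664550781, 12.740641593933105), 64.3814926147461)
collar [ 186  150   85  108 5654] [549.7 134.3] [175.4 260.6] 79.59 z nan
deck [ 193  152   72  105 4209] [548.4 132.1] [141.6 261.7] 78.23 z nan
rail [203 149  10  26  80] -8.890174 [658.86163668 187.96585272]
rail [250 164  17  63 197] -9.654513 [552.13128209  53.8882447 ]
rail [185 181  20  67 233] -10.22458 [514.38606782 213.48581788]
rail [246 228  11  29  99] -7.0625453 [442.13285799  72.18084   ]
knob 30 [[652.8 207.1  91.2]
 [652.2 204.2  92.8]
 [653.7 203.1  88.3]
 [651.2 210.3  88.6]
 [649.8 206.7  92.3]
 [649.8 204.3  92.1]
 [649.5 201.6  92.6]
 [649.3 199.   93.1]
 [649.  210.6  87.3]
 [646.9 206.3  93.2]
 [646.9 203.9  92.9]
 [646.7 201.4  93.2]]
```

```bash
cat >> h.py <<'E'
def rel(p_target_mm,yaw_y_deg,st=None):
    """row to reach: TCP pos (mm), tool down with tool y at yaw (deg)"""
    s=st or telemetry.get_state();R0=q2R(s['ee_rot']);p0=s['position']*1000
    a=np.radians(yaw_y_deg);y=np.array([np.cos(a),np.sin(a),0]);z=np.array([0,0,-1.]);x=np.cross(y,z)
    Rt=np.stack([x,y,z],1);rv=R.from_matrix(R0.T@Rt).as_rotvec(degrees=True)
    return np.round(R0.T@(np.array(p_target_mm)-p0),1),np.round(rv,1)
E
python3 - <<'E'
from h import *
z=np.load('top0.npz');im,d=z['im'],z['d']
K,Rm,o=campose('top');P=cloud(d,K,Rm,o)*1000
for r in [(500,275,125,90),(530,178,75,62)]:
    q=P[r[1]:r[1]+r[3],r[0]:r[0]+r[2]].reshape(-1,3);q=q[q[:,2]>100];print(q.min(0),q.max(0),np.percentile(q,[5,50,95],axis=0))
print(P[300,520],P[330,505],P[330,525],P[300,560])
print(rel([176,-547,270],-72.2)); print(rel([176,-300,270],-45));print(rel([481.5,-163,130],-25.6))
E
```

```text
[ 168.57395173 -612.89811413  241.38414541] [ 214.57916812 -492.94386139  466.73838652] [[ 179.65795506 -600.74970991  266.91736943]
 [ 202.43271904 -521.58948329  389.69988156]
 [ 213.13918266 -506.22661934  449.82452593]]
[ 489.93673507 -664.03737387  100.4043987 ] [ 532.6619356  -654.64339117  102.43696661] [[ 492.0729951  -663.56767474  100.5060271 ]
 [ 511.29933534 -659.34038252  101.42068266]
 [ 530.52567558 -655.11309031  102.33533822]]
[ 282.73809641 -571.02416927   61.04586303] [ 210.25864328 -552.95281273   -2.3964883 ] [ 215.66513746 -566.0245523    77.49169168] [ 280.07744085 -660.21624657   71.99413713]
(array([  0.3,  -0.4, -38.8]), array([-0., -0.,  0.]))
(array([  75.8, -235.5,  -38.8]), array([ -0. ,  -0. , -27.2]))
(array([ 408.6, -272.5,  101.3]), array([ -0. ,  -0. , -46.6]))
```

```bash
python3 - <<'E'
from h import *
print(cams.camera_model('wrist'))
# collar at ~ (549,133) yaw -10
print(rel([500,125,250],-10))
E
```

```text
{'camera_matrix': array([[358.85766079,   0.        , 321.45524687],
       [  0.        , 358.85766079, 198.82706787],
       [  0.        ,   0.        ,   1.        ]]), 'tool_from_camera': array([[-5.41728488e-04,  9.65128381e-01,  2.61776460e-01,
         6.54156345e-02],
       [ 9.99999311e-01,  2.50279865e-04,  1.14668796e-03,
        -7.10713036e-04],
       [ 1.04118371e-03,  2.61776901e-01, -9.65127852e-01,
        -1.42542981e-01],
       [ 0.00000000e+00,  0.00000000e+00,  0.00000000e+00,
         1.00000000e+00]])}
(array([ 514.3, -541.1,  -18.7]), array([ -0. ,  -0. , -62.2]))
```

```bash
python3 - <<'E'
from h import *
print(rel([565,160,210],-10))
E
```

```text
(array([ 586.9, -554.5,   21.3]), array([ -0. ,  -0. , -62.2]))
```

Request:
servo_tool([
  [294, -277, 0, 0, 0, -31],
  [294, -277, 0, 0, 0, -31],
  [294, -277, 0, 0, 0, -31],
  [294, -277, 0, 0, 0, -31],
  [294, -277, 0, 0, 0, -31],
  [294, -277, 0, 0, 0, -31],
  [294, -277, 0, 0, 0, -31],
  [294, -277, 0, 0, 0, -31],
], hand=0)

```text
clock: 1.2
position: [0.3698, -0.1955, 0.2317]
ee_rot: [0.001, 0.911, 0.413, 0.0]
contact_force: [1.4, 0.5, 0.0]
width: 0.086
```

```bash
python3 - <<'E'
from h import *
s=telemetry.get_state();print(s['position'],s['clock'],s['contact_force']);print(rel([565,160,210],-10))
E
```

```text
[ 0.36977322 -0.19551454  0.23165428] 1.2 [1.39473335e+00 5.46953239e-01 1.21774542e-03]
(array([396. , -87.5,  21.6]), array([  0.1,   0. , -31.2]))
```

Request:
servo_tool([
  [50, -11, 3, 0, 0, -4],
  [100, -22, 6, 0, 0, -8],
  [149, -33, 9, 0, 0, -12],
  [198, -44, 12, 0, 0, -16],
  [248, -55, 15, 0, 0, -20],
  [297, -66, 18, 0, 0, -24],
  [347, -77, 20, 0, 0, -28],
  [396, -88, 21, 0, 0, -31],
])

```text
clock: 2.0
position: [0.5614, 0.1552, 0.2103]
ee_rot: [0.0, 0.766, 0.643, -0.0]
contact_force: [0.9, -0.6, 0.2]
width: 0.0856
```

Request:
servo_tool([
  [0, 0, 0, 0, 0, 0],
  [0, 0, 0, 0, 0, 0],
  [0, 0, 0, 0, 0, 0],
])

```text
clock: 2.3
position: [0.5601, 0.1524, 0.2103]
ee_rot: [0.0, 0.767, 0.641, -0.001]
contact_force: [-0.4, 0.6, 0.2]
width: 0.0855
```

```bash
python3 - <<'E'
from h import *
s=telemetry.get_state();im,d=cams.get_image('wrist');print(s['position'],s['clock'],np.abs(s['qd']).max())
cv2.imwrite('pics/w1.png',im[:,:,::-1]);np.savez('w1.npz',im=im,d=d,pos=s['position'],q=s['ee_rot'])
E
```

```text
[0.5601145  0.15238536 0.21025049] 2.3 0.01837769200363192
```

View pics/w1.png

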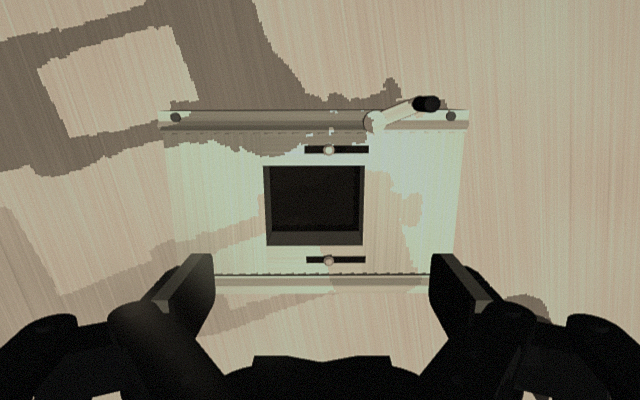

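The wrist picture shows the collar's far (+x) end on the right. The pins are at (328,149) and (329,260), slightly left of the centres of their slots (about 336). The catch pivot is at (375,122) and the knob top at (427,103).

```bash
python3 - <<'E'
from h import *
z=np.load('w1.npz');im,d=z['im'],z['d'];s=dict(position=z['pos'],ee_rot=z['q'])
K,Rm,o=campose('wrist',s);P=cloud(d,K,Rm,o)*1000
g=cv2.cvtColor(im,cv2.COLOR_RGB2GRAY)
big=cv2.resize(im[90:170,290:450,::-1],None,fx=5,fy=5,interpolation=cv2.INTER_CUBIC);cv2.imwrite('pics/w1a.png',big)
big=cv2.resize(im[235:285,290:450,::-1],None,fx=5,fy=5,interpolation=cv2.INTER_CUBIC);cv2.imwrite('pics/w1b.png',big)
Z=P[...,2];print('deck z',np.nanmedian(Z[180:240,380:430]),'table',np.nanmedian(Z[40:80,500:600]))
a=ray(328.5,149.5,.046,K,Rm,o)*1000;b=ray(329,260,.046,K,Rm,o)*1000;print('pins',a,b,np.linalg.norm(a-b),np.degrees(np.arctan2(*(a-b)[1::-1]))-90)
U,V=np.meshgrid(np.arange(640),np.arange(400))
m=(Z>35)&(Z<53)&(U>140)&(U<490)&(V>95)&(V<300)
m[285:]=0
p=P[m][:,:2].astype(np.float32);print('collar',cv2.minAreaRect(p))
# edges of deck in x: per row first/last
pts=[[],[]]
for v in list(range(135,140))+list(range(155,245)):
    w=np.where(m[v])[0]
    if len(w): pts[0].append(P[v,w[0],:2]);pts[1].append(P[v,w[-1],:2])
for e in pts:
    e=np.array(e,np.float32);l=cv2.fitLine(e,cv2.DIST_HUBER,0,.01,.01).ravel();print('end',l[2:],np.degrees(np.arctan2(l[1],l[0])))
k=(Z>80)&(U>380)&(U<460)&(V>80)&(V<130);print('knob',k.sum(),np.nanmedian(P[k],0))
E
```

```text
deck z 39.740911748967434 table -0.24389446734190967
pins [569.55144715 178.11482472  46.        ] [552.27866952  77.09270636  46.        ] 102.48813221043638 -9.702617904793598
collar ((549.184814453125, 138.9451446533203), (171.7191925048828, 261.12774658203125), 79.83916473388672)
end [421.5341  160.72389] 80.02423
end [676.0948  112.41414] 80.25406
knob 285 [645.61654449 203.45180943  90.93774287]
```

View pics/w1a.png

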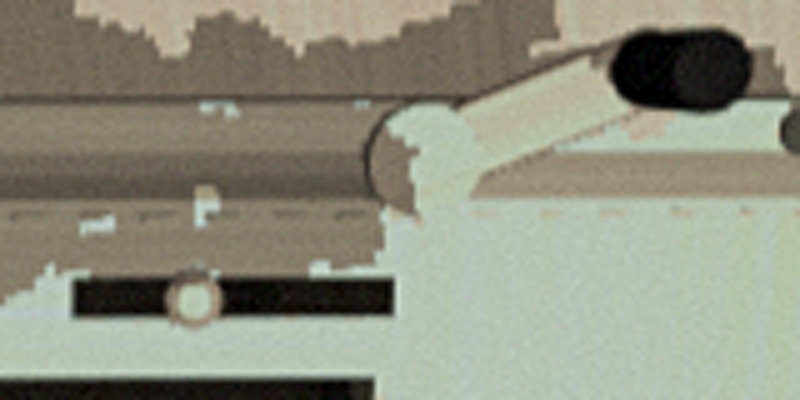

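View pics/w1b.png

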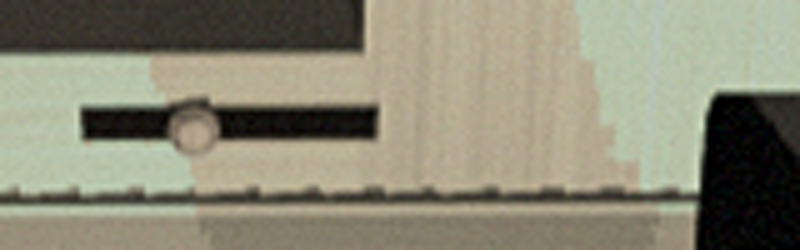

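```bash
python3 - <<'E'
from h import *
print(rel([481.5,-163,150],-25.6))
E
```

```text
(array([-323.9,  -21.2,   60.7]), array([-0. ,  0. , 15.3]))
```

Request:
servo_tool([
  [-46, -3, 8, 0, 0, 2],
  [-92, -6, 17, 0, 0, 4],
  [-138, -9, 25, 0, 0, 6],
  [-184, -12, 34, 0, 0, 8],
  [-230, -15, 43, 0, 0, 10],
  [-276, -18, 52, 0, 0, 13],
  [-324, -21, 61, 0, 0, 15.3],
  [-324, -21, 61, 0, 0, 15.3],
])

```text
clock: 3.15
position: [0.4798, -0.168, 0.1489]
ee_rot: [0.001, 0.848, 0.53, -0.001]
contact_force: [-0.2, -0.0, 0.1]
width: 0.0852
```

Request:
servo_tool([
  [0, 0, 0, 0, 0, 0],
  [0, 0, 0, 0, 0, 0],
])

```text
clock: 3.35
position: [0.4824, -0.1617, 0.1499]
ee_rot: [0.0, 0.846, 0.533, 0.0]
contact_force: [0.1, -0.1, 0.5]
width: 0.0854
```

```bash
python3 - <<'E'
from h import *
s=telemetry.get_state();im,d=cams.get_image('wrist');print(s['position'],s['clock'],np.abs(s['qd']).max())
cv2.imwrite('pics/w2.png',im[:,:,::-1]);np.savez('w2.npz',im=im,d=d,pos=s['position'],q=s['ee_rot'])
K,Rm,o=campose('wrist',s);P=cloud(d,K,Rm,o)*1000;Z=P[...,2]
U,V=np.meshgrid(np.arange(640),np.arange(400))
near=np.hypot(P[...,0]-481,P[...,1]+163)<60
h=(Z>38)&(Z<52)&near
k,l,st,c=cv2.connectedComponentsWithStats(h.astype(np.uint8));i=1+np.argmax(st[1:,4]);q=P[l==i];print(st[i],np.percentile(q[:,2],[5,50,95]));print(cv2.minAreaRect(q[:,:2].astype(np.float32)))
print(proj(np.array([[481.5,-163,46]])/1000,K,Rm,o))
near=np.hypot(P[...,0]-481,P[...,1]+163)<120
q=P[(Z>4)&(Z<12)&near];print(np.median(q[:,2]),cv2.minAreaRect(q[:,:2].astype(np.float32)))
E
```

```text
[ 0.48239741 -0.16174295  0.14993239] 3.35 0.02988694481164258
[ 314  146   18  108 1803] [44.08965766 45.65592356 46.78676944]
((480.4967346191406, -164.3407745361328), (79.29134368896484, 11.997237205505371), 64.00833892822266)
[[322.73978236 200.30779288]]
7.842636847381596 ((480.1092224121094, -164.8265380859375), (130.46786499023438, 180.730712890625), 63.78892517089844)
```

View pics/w2.png

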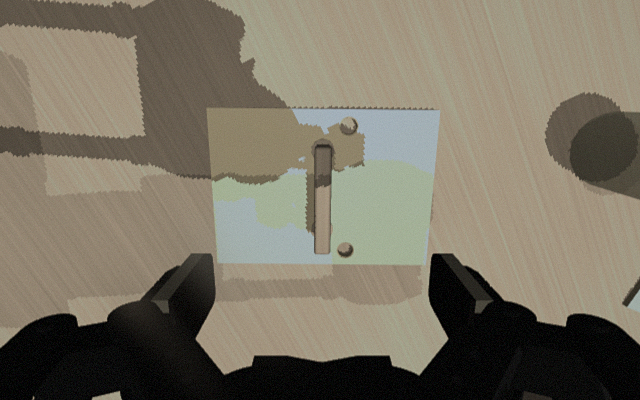

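The wrist picture shows the handle bar centred at about (323,200). It measures 79 x 12 mm, with its top at z = 46 mm. The plate measures 130 x 181 mm and its holes are on the right (+x) at (348,126) and (345,250). This is the plate that's meant. I go down to it now.

```bash
python3 - <<'E'
from h import *
print(rel([480.7,-164,20],-26))
E
```

```text
(array([ -3.4,  -0.7, 130. ]), array([ 0. , -0. ,  0.5]))
```

Request:
servo_tool([
  [-1, 0, 30, 0, 0, 0],
  [-3, -1, 60, 0, 0, 0.5],
  [-3, -1, 90, 0, 0, 0.5],
  [-3, -1, 110, 0, 0, 0.5],
  [-3, -1, 122, 0, 0, 0.5],
  [-3, -1, 129, 0, 0, 0.5],
  [-3, -1, 129, 0, 0, 0.5],
  [-3, -1, 129, 0, 0, 0.5],
])

```text
clock: 4.2
position: [0.4814, -0.1643, 0.0212]
ee_rot: [0.001, 0.848, 0.53, 0.0]
contact_force: [-0.3, -0.4, 0.6]
width: 0.0852
```

Request:
servo_tool([
  [0, 0, 0, 0, 0, 0],
  [0, 0, 0, 0, 0, 0],
  [0, 0, 0, 0, 0, 0],
  [0, 0, 0, 0, 0, 0],
  [0, 0, 0, 0, 0, 0],
  [0, 0, 0, 0, 0, 0],
  [0, 0, 0, 0, 0, 0],
  [0, 0, 0, 0, 0, 0],
], hand=255, grip_force=50)

```text
clock: 5.0
position: [0.4808, -0.1645, 0.0207]
ee_rot: [0.0, 0.848, 0.53, 0.0]
contact_force: [-0.3, -0.1, 4.3]
width: 0.0111
```

```bash
python3 - <<'E'
from h import *
s=telemetry.get_state();print(s['position'],s['clock'],s['width'],s['contact_force'],s['ee_rot'])
E
```

```text
[ 0.480792   -0.1644698   0.02073947] 5.0 0.011095293231048381 [-0.31992702 -0.06104661  4.26218232] [3.29238808e-04 8.48036101e-01 5.29938342e-01 1.32317078e-04]
```

Request:
servo_tool([
  [0, 0, -5, 0, 0, 0],
  [0, 0, -20, 0, 0, 0],
  [0, 0, -45, 0, 0, 0],
  [0, 0, -70, 0, 0, 0],
  [0, 0, -90, 0, 0, 0],
  [0, 0, -100, 0, 0, 0],
  [0, 0, -100, 0, 0, 0],
])

```text
clock: 5.7
position: [0.4811, -0.1645, 0.1213]
ee_rot: [0.001, 0.848, 0.53, 0.001]
contact_force: [0.4, 0.2, -3.2]
width: 0.0109
```

```bash
python3 - <<'E'
from h import *
s=telemetry.get_state();print(s['position'],s['clock'],s['width'],s['contact_force'],s['moment'])
print(rel([532.3,132.4,121],-9.9))
E
```

```text
[ 0.48107503 -0.16451174  0.121309  ] 5.7 0.010941344792590978 [ 0.42700461  0.22573384 -3.18604607] [-0.01421062 -0.03678518  0.00442581]
(array([ 2.893e+02, -8.410e+01,  1.000e-01]), array([  0.1,   0. , -16.1]))
```

Lifted, at about 3.2 N, which is roughly 0.32 kg. I carry it over to the collar.

Request:
servo_tool([
  [25, -7, 0, 0, 0, -1],
  [60, -17, 0, 0, 0, -3],
  [100, -29, 0, 0, 0, -5],
  [140, -41, 0, 0, 0, -8],
  [180, -52, 0, 0, 0, -10],
  [220, -64, 0, 0, 0, -12],
  [260, -75, 0, 0, 0, -15],
  [289, -84, 0, 0, 0, -16.1],
])

```text
clock: 6.5
position: [0.5308, 0.1347, 0.1186]
ee_rot: [-0.001, 0.765, 0.644, -0.001]
contact_force: [0.3, -0.4, -2.5]
width: 0.0111
```

Request:
servo_tool([
  [0, 0, 0, 0, 0, 0],
  [0, 0, 0, 0, 0, 0],
  [0, 0, 0, 0, 0, 0],
])

```text
clock: 6.8
position: [0.5307, 0.1314, 0.1193]
ee_rot: [-0.0, 0.766, 0.643, -0.001]
contact_force: [0.0, -0.1, -2.5]
width: 0.0112
```

```bash
python3 - <<'E'
from h import *
s=telemetry.get_state();im,d=cams.get_image('wrist');print(s['position'],s['clock'],s['contact_force'])
cv2.imwrite('pics/w3.png',im[:,:,::-1]);np.savez('w3.npz',im=im,d=d,pos=s['position'],q=s['ee_rot'])
K,Rm,o=campose('wrist',s);P=cloud(d,K,Rm,o)*1000;Z=P[...,2]
near=np.hypot(P[...,0]-532,P[...,1]-132)<130
m=(Z>100)&(Z<114)&near;m[262:]=0
q=P[m];print(np.median(q[:,2]),cv2.minAreaRect(q[:,:2].astype(np.float32)))
m=near&(Z>138)&(Z<152)
k,l,st,c=cv2.connectedComponentsWithStats(m.astype(np.uint8));i=1+np.argmax(st[1:,4]);q=P[l==i];print(st[i],np.median(q[:,2]),cv2.minAreaRect(q[:,:2].astype(np.float32)))
print(rel([532.3,132.4,121],-9.9))
E
```

```text
[0.53072738 0.13141043 0.11931035] 6.8 [ 0.0038837  -0.11500903 -2.51703902]
106.37469857352063 ((534.8056640625, 160.19552612304688), (71.35858154296875, 181.6542510986328), 80.0457763671875)
[ 266  180  112  181 6910] 144.27851917733963 ((529.8507080078125, 136.8006591796875), (68.63548278808594, 35.98107147216797), 59.96553039550781)
(array([ 1.4,  1.1, -1.4]), array([-0.1,  0.1, -0.1]))
```

View pics/w3.png

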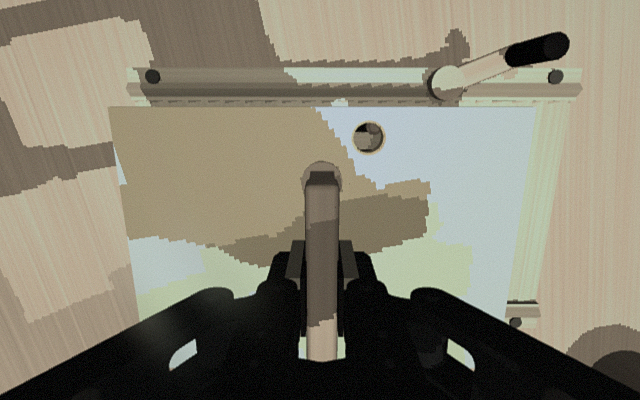

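```bash
python3 - <<'E'
from h import *
z=np.load('w3.npz');im,d=z['im'],z['d'];s=dict(position=z['pos'],ee_rot=z['q'])
K,Rm,o=campose('wrist',s);P=cloud(d,K,Rm,o)*1000;Z=P[...,2]
e=[];xl=[];xr=[]
for u in range(125,530,3):
    w=np.where((Z[:200,u]>98)&(Z[:200,u]<115))[0]
    if len(w): v=w[0]; e.append(ray(u,v-.5,.1062,K,Rm,o)[:2]*1000)
for v in range(112,230,3):
    w=np.where((Z[v]>98)&(Z[v]<115))[0]
    xl.append(ray(w[0]-.5,v,.1062,K,Rm,o)[:2]*1000);xr.append(ray(w[-1]+.5,v,.1062,K,Rm,o)[:2]*1000)
for n,q in(('ytop',e),('xl',xl),('xr',xr)):
    l=cv2.fitLine(np.array(q,np.float32),cv2.DIST_HUBER,0,.01,.01).ravel();print(n,l[2:],np.degrees(np.arctan2(l[1],l[0])),len(q))
print('hole',ray(368.5,137.5,.1062,K,Rm,o)*1000,'axes')
# rail line (outer top edge, back rail)
e=[]
for u in list(range(140,420,4)):
    w=np.where((Z[:105,u]>44)&(Z[:105,u]<52))[0]
    if len(w): e.append(P[w[0],u,:2])
l=cv2.fitLine(np.array(e,np.float32),cv2.DIST_HUBER,0,.01,.01).ravel();print('rail',l[2:],np.degrees(np.arctan2(l[1],l[0])),len(e))
# relative plate centre: c = hole - R(20,52)
a=np.radians(-9.9);Ry=np.array([[np.cos(a),-np.sin(a)],[np.sin(a),np.cos(a)]])
h=ray(368.5,137.5,.1062,K,Rm,o)[:2]*1000
c=h-Ry@[20,52];print('plate c',c,'collarcoords',Ry.T@(c-[548.1,129.7]))
for n,q in(('ytop',e),): pass
E
```

```text
ytop [558.30743 192.48853] -9.947638 135
xl [447.1538  183.44075] 80.01498 40
xr [624.65607 152.41196] 80.074875 40
hole [558.44824423 178.97133139 106.2       ] axes
rail [485.01315 226.22562] -9.97499 70
plate c [529.80574449 131.18422843] collarcoords [-18.27702377  -1.68318762]
```

Request:
servo_tool([
  [1, 0, 10, -0.5, 0, 0],
  [1, 0, 20, -1.5, 0, 0],
  [1.2, 0, 30, -2.5, 0, 0],
  [1.2, 0, 38, -2.7, 0, 0],
  [1.2, 0, 44, -2.7, 0, 0],
  [1.2, 0, 48, -2.7, 0, 0],
  [1.2, 0, 48, -2.7, 0, 0],
  [1.2, 0, 48, -2.7, 0, 0],
])

```text
clock: 7.65
position: [0.5323, 0.1334, 0.0726]
ee_rot: [0.018, 0.765, 0.643, 0.015]
contact_force: [0.8, 0.2, -3.6]
width: 0.0113
```

```bash
python3 - <<'E'
from h import *
s=telemetry.get_state();im,d=cams.get_image('wrist');print(s['position'],s['clock'],s['contact_force'],s['moment'])
cv2.imwrite('pics/w4.png',im[:,:,::-1]);im,d=cams.get_image('side');cv2.imwrite('pics/s4.png',cv2.resize(im[170:330,150:330,::-1],None,fx=3.5,fy=3.5,interpolation=cv2.INTER_CUBIC))
print(q2R(s['ee_rot'])[:,1])
E
```

```text
[0.53234468 0.13337997 0.0725586 ] 7.65 [ 0.80759523  0.22585102 -3.58875833] [-0.00215616  0.06585109  0.01883456]
[ 0.98397812 -0.1718415   0.04751381]
```

View pics/w4.png

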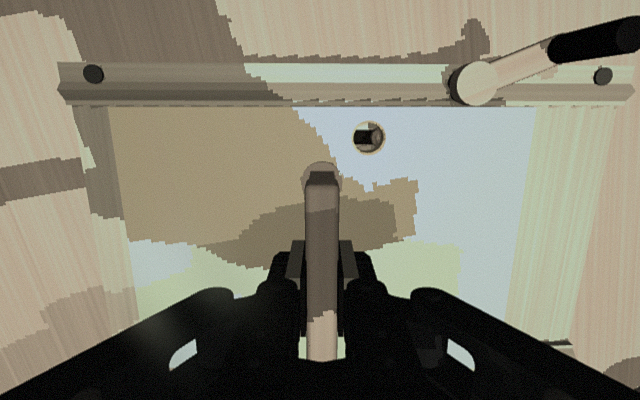

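View pics/s4.png

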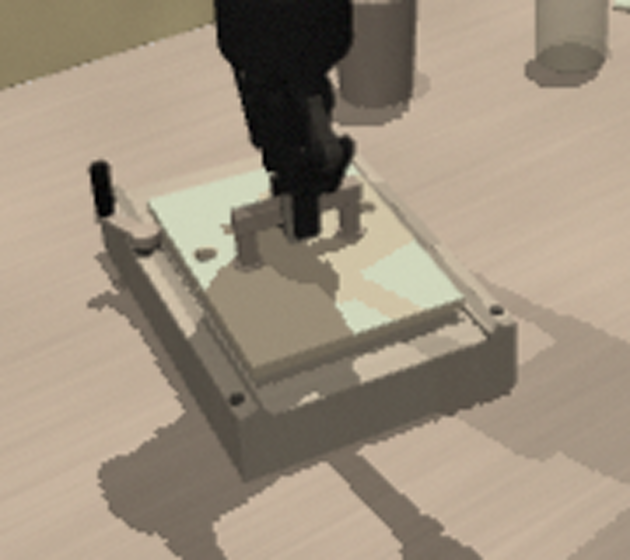

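Request:
servo_tool([
  [0, 0, 1, 0, 0, 0],
  [0, 0, 2, 0, 0, 0],
  [0, 0, 3, 0, 0, 0],
  [0, 0, 4, 0, 0, 0],
  [0, 0, 5, 0, 0, 0],
  [0, 0, 5, 0, 0, 0],
])

```text
clock: 8.35
position: [0.532, 0.1334, 0.0672]
ee_rot: [0.018, 0.765, 0.643, 0.015]
contact_force: [-1.3, -0.4, -2.6]
width: 0.0113
```

```bash
python3 - <<'E'
from h import *
for i in range(1):
    s=telemetry.get_state();print(s['position'],s['clock'],s['contact_force'],s['moment'])
E
```

```text
[0.53198614 0.13343192 0.06722299] 8.35 [-1.31813968 -0.38366535 -2.59403493] [ 0.04409554  0.01417827 -0.00697975]
```

Request:
servo_tool([
  [0, 0, 0.5, 0, 0, 0],
  [0, 0, 1, 0, 0, 0],
  [0, 0, 1, 0, 0, 0],
])

```text
clock: 8.65
position: [0.5322, 0.1334, 0.0664]
ee_rot: [0.018, 0.765, 0.643, 0.015]
contact_force: [0.2, -0.2, -2.9]
width: 0.0113
```

Request:
servo_tool([
  [0, 0, 0.5, 0, 0, 0],
  [0, 0, 0.8, 0, 0, 0],
  [0, 0, 0.8, 0, 0, 0],
])

```text
clock: 8.95
position: [0.5322, 0.1334, 0.0656]
ee_rot: [0.018, 0.765, 0.643, 0.015]
contact_force: [-0.1, 0.3, -2.7]
width: 0.0116
```

Request:
servo_tool([
  [0, 0, 0.4, 0, 0, 0],
  [0, 0, 0.8, 0, 0, 0],
  [0, 0, 0.8, 0, 0, 0],
])

```text
clock: 9.25
position: [0.5322, 0.1334, 0.0652]
ee_rot: [0.018, 0.765, 0.643, 0.015]
contact_force: [-1.2, 0.5, 2.0]
width: 0.0113
```

Request:
servo_tool([
  [0, 0, 0.4, 0, 0, 0],
  [0, 0, 0.8, 0, 0, 0],
  [0, 0, 0.8, 0, 0, 0],
])

```text
clock: 9.55
position: [0.5323, 0.1334, 0.0651]
ee_rot: [0.018, 0.765, 0.643, 0.015]
contact_force: [-4.1, -0.7, 9.1]
width: 0.011
```

Contact came at TCP z = 65.2 mm, as predicted. I ease off and loosen the fingers so that they cage the bar.

Request:
servo_tool([
  [0, 0, -0.5, 0, 0, 0],
  [0, 0, -1.0, 0, 0, 0],
  [0, 0, -1.0, 0, 0, 0],
])

```text
clock: 9.85
position: [0.5323, 0.1334, 0.0652]
ee_rot: [0.018, 0.765, 0.643, 0.015]
contact_force: [-3.2, 0.5, 3.3]
width: 0.0108
```

Request:
servo_tool([
  [0, 0, 0, 0, 0, 0],
  [0, 0, 0, 0, 0, 0],
  [0, 0, 0, 0, 0, 0],
  [0, 0, 0, 0, 0, 0],
], hand=203, grip_force=20)

```text
clock: 10.25
position: [0.5325, 0.1334, 0.0649]
ee_rot: [0.018, 0.765, 0.643, 0.015]
contact_force: [0.2, -0.4, 0.6]
width: 0.0174
```

```bash
python3 - <<'E'
from h import *
s=telemetry.get_state();print(s['position'],s['clock'],s['contact_force'],s['width'])
im,d=cams.get_image('wrist');
cv2.imwrite('pics/w5.png',im[:,:,::-1])
K,Rm,o=campose('wrist',s)
P=cloud(d,K,Rm,o)*1000
for u,v in [(140,150),(200,120),(260,130),(420,120),(500,120),(500,180)]:print(u,v,P[v,u])
E
```

```text
[0.5324539  0.13340295 0.06488049] 10.25 [ 0.16046506 -0.35624771  0.64512095] 0.01742126151141664
140 150 [462.78873258 192.62278162  48.50370824]
200 120 [491.18496135 200.45776296  48.30486083]
260 130 [515.48093496 191.93403585  49.45880314]
420 120 [582.98140613 184.49397097  54.76547922]
500 120 [616.18746044 178.6778151   56.24446107]
500 180 [615.35114933 152.46506509  55.78911475]
```

View pics/w5.png

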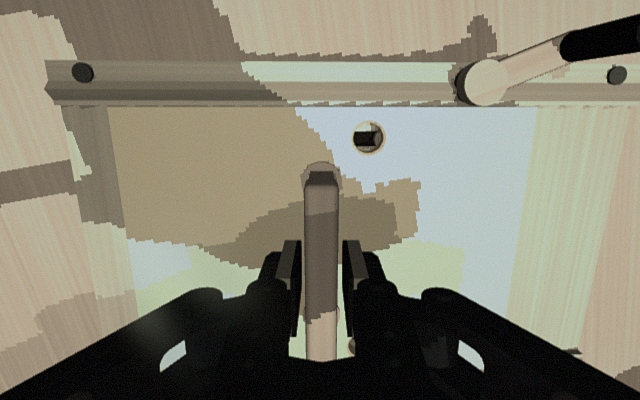

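Request:
servo_tool([
  [0, 1, 0, 0, 0, 0],
  [0, 2, 0, 0, 0, 0],
  [0, 3, 0, 0, 0, 0],
  [0, 4, 0, 0, 0, 0],
  [0, 5, 0, 0, 0, 0],
  [0, 6, 0, 0, 0, 0],
  [0, 7, 0, 0, 0, 0],
  [0, 7, 0, 0, 0, 0],
])

```text
clock: 11.1
position: [0.5395, 0.1321, 0.0653]
ee_rot: [0.018, 0.765, 0.643, 0.015]
contact_force: [-1.8, 0.2, -1.3]
width: 0.0173
```

Request:
servo_tool([
  [0, 0.6, 0, 0, 0, 0],
  [0, 1.2, 0, 0, 0, 0],
  [0, 1.8, 0, 0, 0, 0],
  [0, 2.4, 0, 0, 0, 0],
  [0, 3, 0, 0, 0, 0],
  [0, 3, 0, 0, 0, 0],
])

```text
clock: 11.7
position: [0.5426, 0.1317, 0.0657]
ee_rot: [0.018, 0.765, 0.643, 0.015]
contact_force: [0.4, 0.6, 0.3]
width: 0.0173
```

```bash
cat > chk.py <<'E'
from h import *
import sys
s=telemetry.get_state();print(s['position'],s['clock'],s['contact_force'],s['width'])
im,d=cams.get_image('wrist');n=sys.argv[1]
cv2.imwrite(f'pics/{n}.png',im[:,:,::-1]);np.savez(n+'.npz',im=im,d=d,pos=s['position'],q=s['ee_rot'])
K,Rm,o=campose('wrist',s)
P=cloud(d,K,Rm,o)*1000
for u,v in [(140,150),(200,120),(260,130),(420,120),(500,120),(500,180)]:print(u,v,np.median(P[v-2:v+3,u-2:u+3,2]))
E
python3 chk.py w6
```

```text
[0.54256743 0.13168951 0.06567024] 11.7 [0.44687434 0.55549569 0.26998197] 0.017294949778163295
140 150 47.75601393678367
200 120 nan
260 130 47.84438582764325
420 120 47.79623730461072
500 120 47.66471041685616
500 180 47.70924938273047
```

View pics/w6.png

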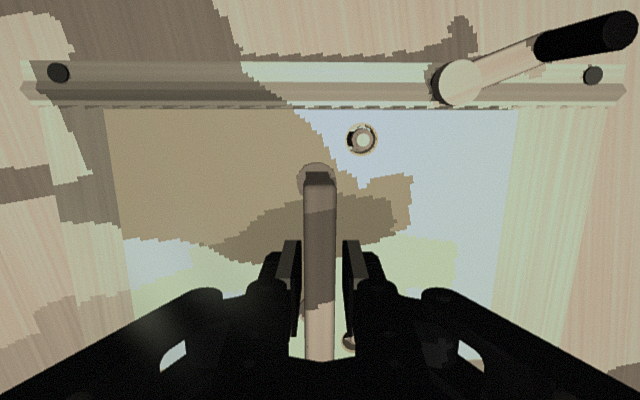

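The plate has dropped: every depth sample on it reads about 47.7 mm (top of the plate, 8 mm above the 40 mm deck), and a pin shows inside the hole at (362,139). I let go and back off.

Request:
servo_tool([
  [0, 0, 0, 0, 0, 0],
  [0, 0, 0, 0, 0, 0],
  [0, 0, 0, 0, 0, 0],
  [0, 0, 0, 0, 0, 0],
], hand=120)

```text
clock: 12.15
position: [0.5421, 0.1317, 0.0655]
ee_rot: [0.018, 0.765, 0.643, 0.015]
contact_force: [-0.3, -0.6, -0.1]
width: 0.045
```

Request:
servo_tool([
  [0, 0, -5, 0, 0, 0],
  [0, 0, -15, 0, 0, 0],
  [0, 0, -30, 0.5, 0, 0],
  [0, 0, -50, 1.5, 0, 0],
  [0, 0, -70, 2.7, 0, 0],
  [0, 0, -90, 2.7, 0, 0],
  [0, 0, -90, 2.7, 0, 0],
  [0, 0, -90, 2.7, 0, 0],
])

```text
clock: 12.95
position: [0.538, 0.1325, 0.156]
ee_rot: [0.0, 0.765, 0.644, 0.001]
contact_force: [-0.6, 0.2, -0.2]
width: 0.0457
```

```bash
python3 - <<'E'
from h import *
s=telemetry.get_state();im,d=cams.get_image('wrist');print(s['position'],s['clock'],s['contact_force'],s['width'])
cv2.imwrite('pics/w7.png',im[:,:,::-1])
K,Rm,o=campose('wrist',s);P=cloud(d,K,Rm,o)*1000;Z=P[...,2]
k=(Z>84)&(np.hypot(P[...,0]-645,P[...,1]-203)<30);print('knob',k.sum(),np.nanmean(P[k],0),np.nanmax(P[k],0))
im,d=cams.get_image('top');K,Rm,o=campose('top');P=cloud(d,K,Rm,o)*1000
k=(P[...,2]>86)&(np.hypot(P[...,0]-645,P[...,1]-203)<30);print('knob top',k.sum(),np.nanmean(P[k],0))
E
```

```text
[0.53798895 0.13247743 0.15596047] 12.95 [-0.62581034  0.19592362 -0.22053303] 0.04565923118992176
knob 500 [645.79481135 202.96200254  90.37004311] [652.76177101 208.82531881  93.17406184]
knob top 0 [nan nan nan]<stdin>:7: RuntimeWarning: Mean of empty slice
```

View pics/w7.png

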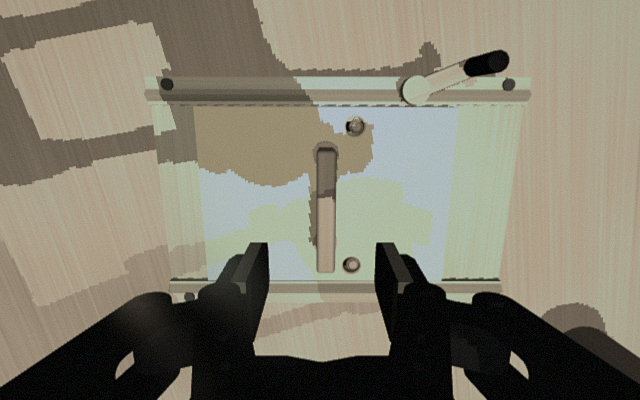

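```bash
python3 - <<'E'
from h import *
im=cv2.imread('pics/w7.png');cv2.imwrite('pics/w7c.png',cv2.resize(im[40:120,380:520],None,fx=5,fy=5,interpolation=cv2.INTER_CUBIC))
s=telemetry.get_state();K,Rm,o=campose('wrist',s)
a=np.radians(-9.9);c=np.array([548.1,129.7])
for r in (20,18,22):
  t=a+np.radians(r+0);pv=c+[50*np.cos(a)-76*np.sin(a),50*np.sin(a)+76*np.cos(a)]
  k=pv+38*np.array([np.cos(t),np.sin(t)]);print(r,pv,k,proj(np.array([[*k,91.5],[*k,57],[*pv,57]])/1000,K,Rm,o))
E
```

```text
20 [610.42207793 195.97185377] [647.83319877 202.63578937] [[504.4924876   59.51664758]
 [477.63269039  65.73283158]
 [419.39915177  87.36616322]]
18 [610.42207793 195.97185377] [648.04297692 201.32610059] [[504.98665166  62.00486789]
 [478.09289808  67.84575311]
 [419.39915177  87.36616322]]
22 [610.42207793 195.97185377] [647.57784093 203.93735916] [[503.91142142  57.05160563]
 [477.09901376  63.64062962]
 [419.39915177  87.36616322]]
```

View pics/w7c.png

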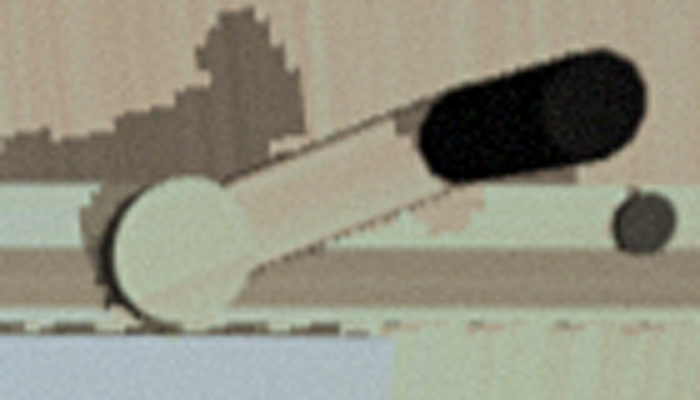

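```bash
python3 - <<'E'
from h import *
s=telemetry.get_state();K,Rm,o=campose('wrist',s)
k=ray(498.4,60.4,.0915,K,Rm,o)*1000;print('knob',k)
p=[ray(417,90,z,K,Rm,o)*1000 for z in(.054,.057,.060)]
for q in p:print(q,np.linalg.norm((k-q)[:2]),np.degrees(np.arctan2(*(k-q)[1::-1])))
E
```

```text
knob [644.59606238 202.7513152   91.5       ]
[609.50688991 194.58749626  54.        ] 36.026350970305245 13.097386418799415
[608.74532214 194.62914482  57.        ] 36.759287633800675 12.765166049865343
[607.98375437 194.67079339  60.        ] 37.49341182926114 12.44594510194417
```

```bash
python3 - <<'E'
from h import *
print(rel([646,203,130],102))
E
```

```text
(array([88.3, 95.2, 24.4]), array([-1.000e-01, -1.000e-01, -1.119e+02]))
```

Request:
servo_tool([
  [11, 12, 0, 0, 0, -7],
  [22, 24, 0, 0, 0, -14],
  [33, 36, 0, 0, 0, -21],
  [44, 48, 0, 0, 0, -28],
  [55, 60, 0, 0, 0, -35],
  [66, 72, 0, 0, 0, -42],
  [77, 84, 0, 0, 0, -49],
  [88, 95, 0, 0, 0, -56],
], hand=175)

```text
clock: 13.85
position: [0.6464, 0.203, 0.1537]
ee_rot: [-0.001, 0.371, 0.928, -0.001]
contact_force: [-0.3, 0.9, -0.6]
width: 0.0271
```

Request:
servo_tool([
  [0, 0, 0, 0, 0, -7],
  [0, 0, 0, 0, 0, -14],
  [0, 0, 0, 0, 0, -21],
  [0, 0, 0, 0, 0, -28],
  [0, 0, 0, 0, 0, -35],
  [0, 0, 0, 0, 0, -42],
  [0, 0, 0, 0, 0, -49],
  [0, 0, 0, 0, 0, -56],
])

```text
clock: 14.65
position: [0.6458, 0.2026, 0.1537]
ee_rot: [-0.001, -0.108, 0.994, -0.0]
contact_force: [-0.4, -0.3, 0.0]
width: 0.0269
```

Request:
servo_tool([
  [0, 0, 5, 0, 0, 0],
  [0, 0, 10, 0, 0, 0],
  [0, 0, 10, 0, 0, 0],
  [0, 0, 10, 0, 0, 0],
])

```text
clock: 15.05
position: [0.6463, 0.2027, 0.1447]
ee_rot: [-0.001, -0.105, 0.994, -0.0]
contact_force: [0.3, 0.0, 0.6]
width: 0.0266
```

```bash
python3 - <<'E'
from h import *
s=telemetry.get_state();im,d=cams.get_image('wrist');print(s['position'],s['clock'],s['contact_force'],s['width'])
cv2.imwrite('pics/w8.png',im[:,:,::-1])
K,Rm,o=campose('wrist',s);P=cloud(d,K,Rm,o)*1000;Z=P[...,2]
k=(Z>84)&(Z<100)&(np.hypot(P[...,0]-645,P[...,1]-203)<25);print('knob',k.sum(),np.nanmean(P[k],0));print('px',proj(np.array([[.646,.203,.0915]]),K,Rm,o), np.mean(np.argwhere(k),0)[::-1])
print(rel([646,203,65],102))
E
```

```text
[0.64630008 0.20272307 0.14465635] 15.05 [0.26443349 0.02436486 0.58772904] 0.02662803493756665
knob 375 [645.85683292 202.55679     90.57477268]
px [[320.64858838 221.83660345]] [319.94933333 220.944     ]
(array([ 0.5,  0.3, 80.1]), array([-0. , -0. ,  0.1]))
```

View pics/w8.png

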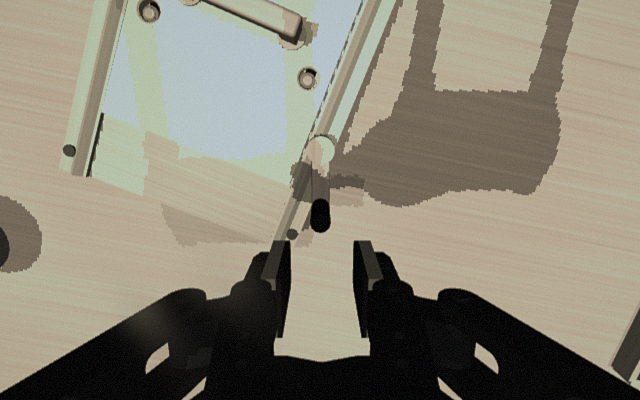

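The knob is at (320,215), centred between the fingers. I go down around it.

Request:
servo_tool([
  [0, 0, 15, 0, 0, 0],
  [0, 0, 32, 0, 0, 0],
  [0, 0, 48, 0, 0, 0],
  [0, 0, 62, 0, 0, 0],
  [0, 0, 72, 0, 0, 0],
  [0, 0, 79, 0, 0, 0],
  [0, 0, 79, 0, 0, 0],
])

```text
clock: 15.8
position: [0.6461, 0.2027, 0.0654]
ee_rot: [-0.001, -0.105, 0.994, -0.0]
contact_force: [0.3, -0.1, 0.4]
width: 0.0269
```

Request:
servo_tool([
  [0, 0, 0, 0, 0, 0],
  [0, 0, 0, 0, 0, 0],
  [0, 0, 0, 0, 0, 0],
], hand=203)

```text
clock: 16.1
position: [0.6471, 0.2029, 0.0672]
ee_rot: [0.001, -0.105, 0.994, 0.0]
contact_force: [-1.1, 0.2, 0.5]
width: 0.0176
```

```bash
python3 - <<'E'
from h import *
s=telemetry.get_state();print(s['position'],s['clock'],s['contact_force'],s['width'])
R0=q2R(s['ee_rot']);p0=s['position']*1000
pv=np.array([609,195.2]);yaw=np.degrees(np.arctan2(R0[1,1],R0[0,1]));print(yaw)
for i in range(1,24):
    t=np.radians(12-5*i);p=np.array([*(pv+38*np.array([np.cos(t),np.sin(t)])),p0[2]])
    print(i,*rel(p,102-5*i))
E
```

```text
[0.64711239 0.2029333  0.06717973] 16.1 [-1.07495743  0.19544483  0.5248373 ] 0.017617516302097805
102.109230104441
1 [ 1. -3. -0.] [-0.   0.1  5.1]
2 [ 1.5 -6.2 -0. ] [ 0.   0.1 10.1]
3 [ 2.2 -9.5 -0. ] [ 0.   0.1 15.1]
4 [  3.2 -12.6  -0. ] [ 0.   0.1 20.1]
5 [  4.5 -15.7  -0. ] [ 0.   0.1 25.1]
6 [  6.  -18.6  -0. ] [ 0.   0.1 30.1]
7 [  7.8 -21.4  -0. ] [ 0.   0.1 35.1]
8 [  9.8 -24.   -0. ] [ 0.   0.1 40.1]
9 [ 12.1 -26.5  -0. ] [ 0.   0.1 45.1]
10 [ 14.5 -28.7  -0. ] [ 0.   0.1 50.1]
11 [ 17.2 -30.7  -0. ] [ 0.   0.1 55.1]
12 [ 19.9 -32.5  -0. ] [ 0.   0.1 60.1]
13 [ 22.9 -34.   -0. ] [ 0.   0.1 65.1]
14 [ 26.  -35.3  -0. ] [ 0.   0.1 70.1]
15 [ 29.1 -36.3  -0. ] [ 0.   0.1 75.1]
16 [ 32.4 -37.   -0. ] [ 0.1  0.1 80.1]
17 [ 35.6 -37.4  -0. ] [ 0.1  0.1 85.1]
18 [ 39.  -37.6  -0.1] [ 0.1  0.1 90.1]
19 [ 42.3 -37.4  -0.1] [ 0.1  0.1 95.1]
20 [ 45.6 -37.   -0.1] [1.000e-01 1.000e-01 1.001e+02]
21 [ 48.8 -36.3  -0.1] [1.000e-01 1.000e-01 1.051e+02]
22 [ 52.  -35.2  -0.1] [1.000e-01 1.000e-01 1.101e+02]
23 [ 55.  -34.   -0.1] [1.000e-01 1.000e-01 1.151e+02]
```

Request:
servo_tool([
  [1, -3, 0, 0, 0, 5],
  [1.5, -6.2, 0, 0, 0, 10],
  [2.2, -9.5, 0, 0, 0, 15],
  [3.2, -12.6, 0, 0, 0, 20],
  [4.5, -15.7, 0, 0, 0, 25],
  [6, -18.6, 0, 0, 0, 30],
  [7.8, -21.4, 0, 0, 0, 35],
  [9.8, -24, 0, 0, 0, 40],
])

```text
clock: 16.9
position: [0.643, 0.1779, 0.067]
ee_rot: [0.001, 0.243, 0.97, 0.001]
contact_force: [1.1, 3.0, -0.8]
width: 0.0174
```

Request:
servo_tool([
  [0.1, -3.3, 0, 0, 0, 5],
  [0.6, -6.6, 0, 0, 0, 10],
  [1.3, -9.8, 0, 0, 0, 15],
  [2.3, -13, 0, 0, 0, 20],
  [3.6, -16.1, 0, 0, 0, 25],
  [5.1, -19, 0, 0, 0, 30],
  [6.9, -21.8, 0, 0, 0, 35],
  [8.9, -24.4, 0, 0, 0, 40],
])

```text
clock: 17.7
position: [0.6238, 0.1603, 0.067]
ee_rot: [0.001, 0.56, 0.828, 0.001]
contact_force: [1.4, 0.8, -0.4]
width: 0.0175
```

```bash
python3 - <<'E'
from h import *
s=telemetry.get_state();im,d=cams.get_image('wrist');print(s['position'],s['clock'],s['contact_force'],s['width'])
cv2.imwrite('pics/w9.png',im[:,:,::-1])
pv=np.array([609,195.2])
for i in range(1,10):
    t=np.radians(-68-4*i);p=np.array([*(pv+38*np.array([np.cos(t),np.sin(t)])),66]);print(i,*rel(p,22-4*i))
E
```

```text
[0.62377179 0.16025437 0.06698431] 17.7 [ 1.41112199  0.77424014 -0.44767741] 0.017466113021350125
1 [ 0.1 -2.6  1. ] [0.1 0.  3.8]
2 [ 0.4 -5.2  1. ] [0.1 0.  7.8]
3 [ 0.9 -7.8  1. ] [ 0.1  0.  11.8]
4 [  1.5 -10.4   1. ] [ 0.1  0.  15.8]
5 [  2.3 -12.9   1. ] [ 0.1  0.  19.8]
6 [  3.3 -15.4   1. ] [ 0.1  0.  23.8]
7 [  4.4 -17.8   1. ] [ 0.1 -0.  27.8]
8 [  5.8 -20.1   1. ] [ 0.1 -0.  31.8]
9 [  7.2 -22.3   1. ] [ 0.1 -0.  35.8]
```

View pics/w9.png

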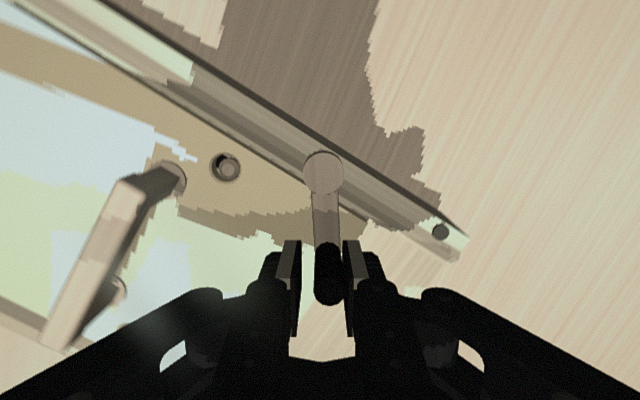

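The knob is at (328,272), held in the cage, and the bar is swinging in over the plate. I carry on to the stop in small steps.

Request:
servo_tool([
  [0.1, -2.6, 0, 0, 0, 4],
  [0.4, -5.2, 0, 0, 0, 8],
  [0.9, -7.8, 0, 0, 0, 12],
  [1.5, -10.4, 0, 0, 0, 16],
  [2.3, -12.9, 0, 0, 0, 20],
  [3.3, -15.4, 0, 0, 0, 24],
  [4.4, -17.8, 0, 0, 0, 28],
  [5, -18.8, 0, 0, 0, 30],
])

```text
clock: 18.55
position: [0.6044, 0.1578, 0.0671]
ee_rot: [0.001, 0.754, 0.657, 0.001]
contact_force: [0.8, 0.8, 0.4]
width: 0.0175
```

Request:
servo_tool([
  [0, -0.6, 0, 0, 0, 1],
  [0, -1.2, 0, 0, 0, 2],
  [0, -1.2, 0, 0, 0, 2],
])

```text
clock: 18.85
position: [0.6028, 0.1576, 0.0668]
ee_rot: [0.0, 0.765, 0.644, 0.0]
contact_force: [1.1, 0.3, 0.2]
width: 0.0174
```

Request:
servo_tool([
  [0, -0.6, 0, 0, 0, 0],
  [0, -1.2, 0, 0, 0, 0],
  [0, -1.2, 0, 0, 0, 0],
])

```text
clock: 19.15
position: [0.6015, 0.1576, 0.0666]
ee_rot: [0.0, 0.765, 0.644, 0.0]
contact_force: [2.0, 0.6, 1.1]
width: 0.0176
```

Request:
servo_tool([
  [0, -0.6, 0, 0, 0, 0],
  [0, -1.2, 0, 0, 0, 0],
  [0, -1.2, 0, 0, 0, 0],
])

```text
clock: 19.45
position: [0.6014, 0.1576, 0.0666]
ee_rot: [0.001, 0.765, 0.644, 0.001]
contact_force: [4.6, -2.3, 0.2]
width: 0.0172
```

Request:
servo_tool([
  [0, -0.8, 0, 0, 0, 0],
  [0, -0.8, 0, 0, 0, 0],
  [0, -0.8, 0, 0, 0, 0],
])

```text
clock: 19.75
position: [0.6014, 0.1577, 0.0667]
ee_rot: [0.002, 0.765, 0.644, 0.001]
contact_force: [6.6, -1.2, -0.9]
width: 0.0176
```

Request:
servo_tool([
  [0, 1, 0, 0, 0, 0],
  [0, 2, 0, 0, 0, 0],
  [0, 3.5, 0, 0, 0, 0],
  [0, 3.5, 0, 0, 0, 0],
])

```text
clock: 20.15
position: [0.6015, 0.1577, 0.066]
ee_rot: [-0.001, 0.765, 0.643, -0.001]
contact_force: [0.5, -1.1, 0.5]
width: 0.0172
```

Request:
servo_tool([
  [0, 0, 0, 0, 0, 0],
  [0, 0, 0, 0, 0, 0],
], hand=175)

```text
clock: 20.35
position: [0.6014, 0.1577, 0.0659]
ee_rot: [-0.001, 0.765, 0.644, -0.001]
contact_force: [-0.2, -0.1, -0.6]
width: 0.0268
```

Request:
servo_tool([
  [0, 0, -10, 0, 0, 0],
  [0, 0, -30, 0, 0, 0],
  [0, 0, -60, 0, 0, 0],
  [0, 0, -90, 0, 0, 0],
  [-30, 0, -110, 0, 0, 0],
  [-60, 0, -120, 0, 0, 0],
  [-60, 0, -120, 0, 0, 0],
  [-60, 0, -120, 0, 0, 0],
])

```text
clock: 21.15
position: [0.5922, 0.0983, 0.1872]
ee_rot: [-0.0, 0.766, 0.643, 0.001]
contact_force: [0.4, 0.5, -0.7]
width: 0.0271
```

```bash
python3 - <<'E'
from h import *
s=telemetry.get_state();im,d=cams.get_image('wrist');print(s['position'],s['clock'],s['contact_force'],s['width'])
cv2.imwrite('pics/w10.png',im[:,:,::-1])
K,Rm,o=campose('wrist',s);P=cloud(d,K,Rm,o)*1000;Z=P[...,2]
k=(Z>84)&(Z<100)&(np.hypot(P[...,0]-602,P[...,1]-158)<25);print('knob',k.sum(),np.nanmean(P[k],0))
a=np.radians(-9.9)
for x,y in [(-90,55),(-90,20),(-60,0),(-60,-40),(30,-10),(60,0),(75,50),(75,-20),(70,-50),(-80,-55)]:
    w=np.array([548.1+x*np.cos(a)-y*np.sin(a),129.7+x*np.sin(a)+y*np.cos(a)]);m=np.hypot(P[...,0]-w[0],P[...,1]-w[1])<4
    print((x,y),m.sum(),np.nanmedian(Z[m]) if m.any() else None)
E
```

```text
[0.59218969 0.09831317 0.18718292] 21.15 [ 0.43228128  0.47573054 -0.68009805] 0.027123810036408437
knob 266 [603.27988848 157.85676944  91.20781303]
(-90, 55) 94 47.975202038481015
(-90, 20) 88 47.93893369313362
(-60, 0) 79 47.93128799256618
(-60, -40) 75 47.846631539057995
(30, -10) 2044 235.00430558716215
(60, 0) 283 280.68009006401866
(75, 50) 91 47.794214939311296
(75, -20) 181 208.61546763872042
(70, -50) 70 47.87359209413988
(-80, -55) 68 47.759238603929745
```

View pics/w10.png

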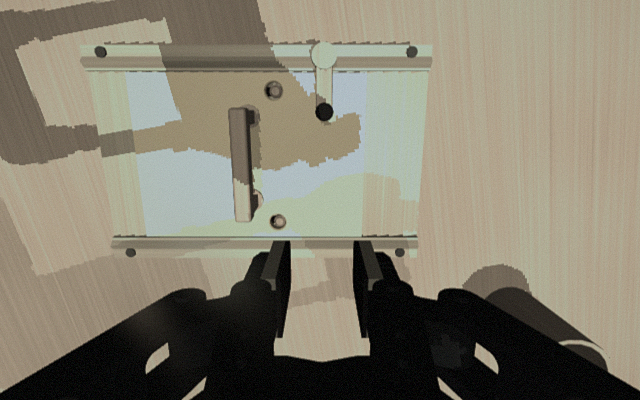

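```bash
python3 - <<'E'
from rig import sign_off
print(sign_off())
E
```

```text
the job is handed in; nothing more can be done
None
```

The cover plate is seated over both pins and the catch is turned in against its stop. The job was handed in at about 21 s of the 59 s allowed.

- **Plate:** I lifted the largest white plate by its handle and laid it in the channel, tilted, about 10 mm short of the pins, with the holes towards the far end. I then loosened the fingers around the handle and pushed gently until the plate dropped. The largest force I read while laying and sliding was about 10 N.
- **Catch:** I turned the knob in until it stopped moving. The force rose to about 7 N with no further motion, so I took that as the stop.
- **Last checks:**
  - The plate's top reads 47.8 to 48.0 mm at all six spots I could measure, which means it is flat and fully down.
  - Both pins show in their holes.
  - The knob is at (603, 158) mm, within about 1 mm of the fully-in position I worked out.
  - The gripper was clear of everything when I handed in.
- **Checks that gave nothing:** Four of the ten height samples were no use because the fingers were in the way or too close. A reading of the knob from the top camera found nothing, so I relied on the wrist camera.
- **Bystanders:** I never moved near the beaker, bottle or tub, but I did not measure their positions again at the end.

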